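Dock the long print cartridge

ROBOT

A 7-joint arm with a two-finger parallel gripper is mounted at the origin on the work surface. World frame = base frame: x ahead of the robot, y to its left, z up, the work surface at z = 0. Lengths are in mm, angles in degrees, forces in N, time in s.
With the tool pointing down it reaches from about 350 to 900 mm from the base axis. Payload 8.1 kg.
Tool frame: the origin (TCP) lies between the finger pads; the fingertips stand 11 mm ahead of it and the grasp point (between the pads) lies 8 mm behind it; x points along the fingers, z is the direction in which the jaws open and shut, and the axes are right-handed (so a half turn about x gives the same grasp; the last joint's range is limited). The gripper opens to 85 mm and grips with 20 to 120 N. Pads are 22 mm wide; open, the fingers measure 114 mm over their backs; the gripper's body (76 mm by 85 mm) begins 54 mm behind the grasp point. The pads swing forward as they close: fully open they stand 13 mm farther back than shut.
Start: joints at [-78.587, 24.895, 1.432, 90.138, -0.665, 64.973, -4.303], TCP at [185.802, 596.757, 242.323] pointing down, gripper open.
Joint ranges: [-149.89, 149.89], [-25.12, 119.58], [-72.63, 75.52], [4.76, 147.25], [-75.54, 255.54], [6.69, 114.76], [-157.13, 157.13]. Speed limits (degrees/s): [127.2, 127.2, 172.46, 172.46, 180, 180, 180].

INTERFACE

Orientations are given as [roll, pitch, yaw] about the fixed x, y, z axes, in that order (R = Rz(yaw) Ry(pitch) Rx(roll)).
In Python, from rig import r, imaging, job, finder gives the robot as it stands. Calls block until the motion is done:
- r.reach(position, orientation): joint-space move of the TCP to a pose.
- r.servo_line(position, orientation=None, rate=150, f_stop=None): straight line of the TCP; orientation=None keeps the orientation; rate is the mean speed in mm/s. With f_stop (N) it stops when the force on the tool has changed by that much, and returns True; else False.
- r.goto_joints(angles): joint-space move.
- r.gripper_to(opening, strength=None): opening from 0.0 (shut) to 1.0 (fully open); strength is the grip in N (None keeps the last); returns when the fingers have stopped.
- r.wait(seconds).
- r.solve_ik(position, orientation): joint angles nearest the present ones, or None.
- r.get_state(): the state.
- imaging.camera(name): name is "side" or "top"; returns a dict with "pixels" (420x560x3 uint8, red, green, blue), "camera_matrix" (3x3 intrinsics, pixels), "rvec" (rotation vector, rad) and "tvec" (3), from world to camera coordinates, as OpenCV has them. Camera axes: x right, y down, z forward; pixel columns grow to the right and rows downward; lengths in mm; the calibration is good to about 2 mm. A picture is of the moment at which its call begins. There is no depth.
A pose or a line that the arm cannot do raises r.Unreachable and nothing moves.
- job.sign_off(): hands the job in, once; it reports no verdict.
Trained networks look in a picture, given as the dict that the camera call returned (one of the last four; its "shot" number tells which), for a name from the list of things; names that differ only in an ending like _2 or _b are one class to them, and where a whole thing is asked for, a point or a joint stands for the part that bears it (a point fixed in the world has none). Each returns a list of dicts, best first, with "score" (0 to 1); they miss things now and then, are a little off and sometimes report something else, mostly with a low value. They report only what shows in the picture. A call takes as long as a camera call.
- finder.find_in(query, picture): "bbox" ([centre column, centre row, width, height] in pixels, round what is visible of it).
- finder.masks_of(query, picture): "mask" (420x560 bool, what is visible of it) and "bbox" ([centre column, centre row, width, height] in pixels, round what is visible of it).
- finder.landmark_of(query, picture): "centre" ([column, row] in pixels: a listed point, or the origin of a listed thing).
The state is a dict: "t": time; "qpos": joint angles; "qvel": joint speeds; "joint_torque": joint torques, N m; "tool_pos": TCP position; "tool_rot": TCP orientation; "force": force on the tool from outside, world axes, zero at the start; "wrist_torque": the same for the moment, N m; "grip_width": opening from 0.0 (shut) to 1.0 (fully open).
Only numpy, scipy, OpenCV 4.12 (cv2) and the standard library are available. Lean on these libraries where they do the work, as an engineer would, in place of code of your own. Each camera call takes 0.05 s, during which the arm holds its last target. There are 200 camera calls.

TASK

Pull the longer of the two cartridges out of the sloped rest, stand it upright, foot first, in the empty well of the docking station, and press it down past the stiff coupling until it is fully home on its hard stop, as deep as its docked neighbour. Feel for the stop rather than ramming it, let go, and leave the shorter cartridge in its bore and everything else where it is.

Things in the scene. Friction and masses are not known exactly. Their poses are not given: they have to be found in the camera images.
- long: the longer cartridge, loose: white round barrel with a 30 mm grey cap, 24 mm in diameter, 160 mm long, about 0.1 kg. Origin: centre of its foot (both ends are rounded like a ball of 24 mm); z axis along the barrel to the cap. At first its lowest 45 mm stand in a bore of the rest, leaning 27 to 33 degrees from vertical, cap towards the robot; it comes out along its axis
- short: the shorter cartridge, same make and diameter but 120 mm long; leans in the other bore of the rest, 80 mm beside the long one (either side). Origin and axes as for the long one. It stays
- rest: the sloped rest, fixed: an aluminium block 60 x 150 x 50 mm between two grey cheeks (162 mm over them), tilted 27 degrees about its y axis so that its two 26 mm bores (45 mm deep, 40 mm either side of the middle along y) lean to its -x side. Origin: middle of its footprint on the table; highest edge about 76 mm up
- dock: the docking station, fixed: grey block 80 mm (its x) x 170 mm (its y) x 75 mm high, origin at the centre of its underside. The empty well is 40 mm from the middle towards +y; 80 mm from it, towards -y, stands a fixed docked cartridge of the long kind, cap top 178 mm above the table
- well (a point): centre of the empty well's mouth, 75 mm above the table, z up. Upright round well, 28 mm in diameter, rim chamfered 4 mm. In it a black coupling pad, 45 to 49 mm below the mouth, resists with about 5 N and stays where pushed; pressed by the cartridge's foot it slides to a hard stop 57 mm below the mouth (foot then 18 mm, cap top 178 mm above the table)
- loupe: small black folding loupe standing open, 45 x 45 mm, 50 mm high; origin centre of its underside. Bystander between rest and docking station
- jar: amber jar with black lid, 64 mm in diameter, 75 mm high; origin centre of its underside. Bystander
- wash: white wash bottle, 60 mm in diameter, 160 mm high; origin centre of its underside. Bystander
- tape: brown tape roll, a flat disc of 90 mm diameter, 24 mm high; origin centre of its underside. Bystander
- driver: black-handled screwdriver lying on the table nearest the robot, roughly along y, about 25 mm thick and 160 mm long. Bystander

How it is judged:
By the outcome, as a careful person would: the job done as asked, in the order asked, and still so for the second after the job is handed in, with the robot touching nothing.
It also fails if it takes over 45 s, if anything falls off the work surface, if the arm or the gripper's body presses on something with over 40 N, if the wrist force passes 120 N, or if a joint passes its speed limit or range.

## Working session

There is one attempt and no reset: what is moved stays moved. The work goes in short steps, each a Python script; the robot and the scene stay as the last script left them, time stands still between calls to the robot, and variables do not carry over. Pictures are saved under pics/ and viewed, about 8 in all and at most 12, crops included, and the job is handed in when it is done.

```bash
ls; mkdir -p pics; python3 - <<'E'
from rig import r, imaging, job, finder
import cv2, numpy as np
s=r.get_state(); print(s)
for n in ("side","top"):
    p=imaging.camera(n)
    cv2.imwrite(f"pics/{n}0.png",p["pixels"][:,:,::-1])
    R=cv2.Rodrigues(np.array(p["rvec"],float))[0]; print(n,"cam at",-R.T@np.array(p["tvec"],float).ravel(), R.round(2).tolist(),np.array(p["camera_matrix"]).tolist())
    for q in ("long","short","rest","dock","well","loupe"):
        try: print(q,"lm",[(np.round(d["centre"],1).tolist(),round(d["score"],2)) for d in finder.landmark_of(q,p)[:2]])
        except Exception as e: print(q,e)
        try: print("   bb",[(np.round(d["bbox"],1).tolist(),round(d["score"],2)) for d in finder.find_in(q,p)[:2]])
        except Exception as e: print(q,e)
E
```

```text
pics
{'t': 0.0, 'qpos': array([-78.58756438,  24.93675491,   1.43109094,  90.19140613,
        -0.66398959,  64.97256259,  -4.30272624]), 'qvel': array([-0.01590274,  0.0262435 ,  0.07284016,  0.06713751,  0.06858809,
       -0.05575797, -0.05725925]), 'joint_torque': array([-3.38757645e-04, -6.70461345e+01,  1.02459311e+00, -3.16209126e+01,
        1.54699793e-02,  1.21976310e-02,  3.06649588e-05]), 'tool_pos': array([185.67536262, 596.25402595, 241.50716165]), 'tool_rot': array([-174.37471512,   89.90757395, -101.66948498]), 'force': array([0.90705112, 0.66916571, 0.14136514]), 'wrist_torque': array([ 0.02755405,  0.00438217, -0.04810159]), 'grip_width': 0.9970986868842016}
side cam at [135.6507548  431.74271175 597.05180766] [[-0.7, -0.71, -0.02], [-0.45, 0.46, -0.77], [0.55, -0.53, -0.64]] [[412.4242774637378, 0.0, 282.0842854270868], [0.0, 412.4242774637378, 209.04025779424182], [0.0, 0.0, 1.0]]
long lm []
   bb [([360.1, 149.0, 39.9, 33.8], 0.63)]
short lm [([319.6, 194.1], 0.93)]
   bb [([340.5, 176.7, 30.3, 28.2], 0.82)]
rest lm [([324.7, 194.8], 0.65)]
   bb [([329.4, 188.4,
[... 356 characters left out ...]
01, -0.99]] [[464.9921171974765, 0.0, 277.26106625239703], [0.0, 464.9921171974765, 207.29064177906233], [0.0, 0.0, 1.0]]
long lm [([379.4, 206.6], 0.68), ([167.3, 179.1], 0.3)]
   bb [([399.9, 225.8, 37.3, 35.0], 0.78), ([369.4, 124.0, 36.8, 38.4], 0.49)]
short lm [([339.5, 216.9], 0.53), ([192.4, 190.7], 0.47)]
   bb [([354.8, 232.4, 25.0, 27.8], 0.73)]
rest lm [([359.8, 210.2], 0.57)]
   bb [([364.6, 213.3, 92.9, 65.5], 0.88), ([188.4, 187.4, 95.9, 69.7], 0.19)]
dock lm []
   bb [([190.2, 187.3, 99.6, 67.6], 0.59)]
well lm [([166.6, 175.8], 0.87)]
   bb [([187.3, 187.9, 99.3, 67.3], 0.77)]
loupe lm [([271.7, 202.6], 0.87), ([190.5, 190.5], 0.71)]
   bb [([272.4, 201.4, 26.7, 31.9], 0.73)]
```

```bash
cd pics; python3 -c "
import cv2
a=cv2.imread('top0.png')[100:280,110:450];cv2.imwrite('topc.png',cv2.resize(a,(800,424),interpolation=cv2.INTER_CUBIC))
a=cv2.imread('side0.png');cv2.imwrite('sidec.png',cv2.resize(a,(800,600),interpolation=cv2.INTER_CUBIC))"
```

```text
(no output)
```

View pics/topc.png

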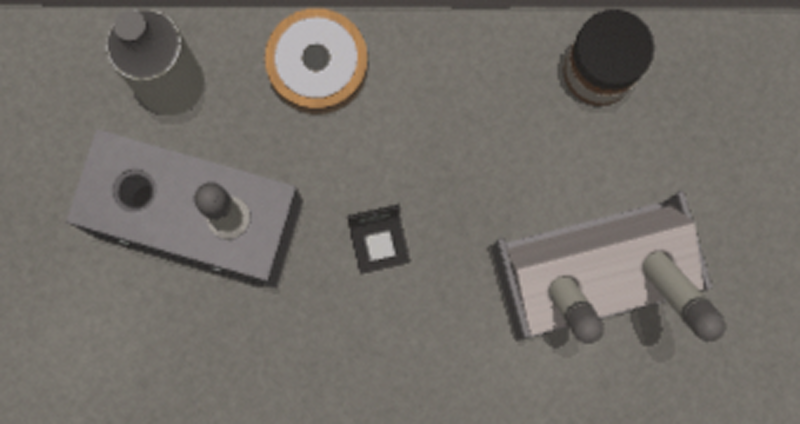

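View pics/sidec.png

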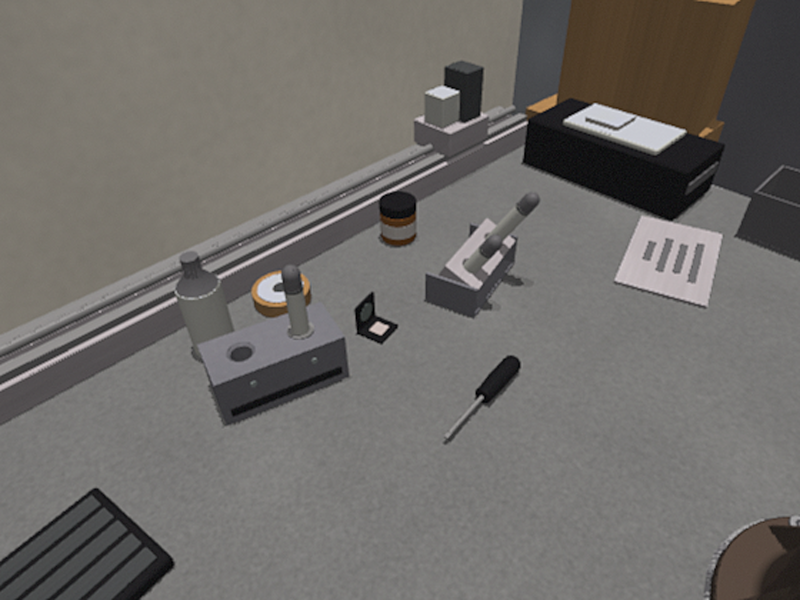

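The top crop shows the dock at left with its empty well (full-image px ≈ 167,180) and the docked neighbour's cap ≈ (200,184). The rest is at right: the short cartridge's cap is ≈ (360,236), the long one's ≈ (411,235). In the side view the long cap is ≈ (371,141), the neighbour's cap ≈ (203,191) and the well ≈ (168,246). Next I triangulate these.

```bash
cat > h.py <<'E'
from rig import r, imaging, job, finder
import cv2, numpy as np
from scipy.optimize import minimize, least_squares
from scipy.spatial.transform import Rotation as Ro
def proj(p,X):
    return cv2.projectPoints(np.array(X,float).reshape(-1,3),np.array(p["rvec"],float),np.array(p["tvec"],float),np.array(p["camera_matrix"]),None)[0].reshape(-1,2)
def ray_z(p,uv,z):
    R=cv2.Rodrigues(np.array(p["rvec"],float))[0]; c=-R.T@np.array(p["tvec"],float).ravel()
    d=R.T@np.linalg.inv(np.array(p["camera_matrix"]))@np.array([*uv,1.]); return c+d*(z-c[2])/d[2]
def tri(ps,uvs):
    f=lambda X: np.concatenate([proj(p,X)[0]-uv for p,uv in zip(ps,uvs)])
    s=least_squares(f,[500,0,100]); return s.x,s.fun
def sil(p,foot,ax,a,b,rad=12):
    # anti-aliased silhouette of capsule part between a and b along the axis
    R=cv2.Rodrigues(np.array(p["rvec"],float))[0]; c=-R.T@np.array(p["tvec"],float).ravel()
    pts=[]
    u=np.linspace(0,2*np.pi,24,endpoint=False); e1=np.cross(ax,[0.3,1,0.2]); e1/=np.linalg.norm(e1); e2=np.cross(ax,e1)
    rings=[(t,rad) for t in np.linspace(a,b-rad,5)]+[(b-rad+rad*np.sin(k),rad*np.cos(k)) for k in (.3,.6,.9,1.2,1.5)]
    for t,q in rings: pts+= [foot+ax*t+q*(np.cos(v)*e1+np.sin(v)*e2) for v in u]
    h=cv2.convexHull(proj(p,pts).astype(np.float32))
    m=np.zeros((420*4,560*4),np.uint8); cv2.fillConvexPoly(m,np.round((h+.5)*4-.5).astype(np.int32),255)
    return cv2.resize(m,(560,420),interpolation=cv2.INTER_AREA)/255.
def axis(tilt,yaw): # leaning towards direction yaw (deg)
    t,y=np.radians([tilt,yaw]); return np.array([np.sin(t)*np.cos(y),np.sin(t)*np.sin(y),np.cos(t)])
E
python3 - <<'E'
from h import *
P=[imaging.camera("side"),imaging.camera("top")]
print("well",[ray_z(p,uv,75).round(1) for p,uv in zip(P,[(168.3,246.3),(166.9,180.3)])],[ray_z(p,uv,75).round(1) for p,uv in zip(P,[(171,243.6),(166.6,175.8)])])
x,f=tri(P,[(203,191),(199.7,184.1)]);print("nb cap z166",x.round(1),f.round(1))
x,f=tri(P,[(371,141),(411.3,235.1)]);print("long cap",x.round(1),f.round(1))
M=[]
for p in P:
    for q in ("long","short"):
        ms=finder.masks_of(q,p)
        for d in ms[:2]: print(q,round(d["score"],2),np.round(d["bbox"],1).tolist(),d["mask"].sum())
        if q=="long": M.append(ms[0]["mask"] if ms else None)
    cs=finder.masks_of("dock",p)
np.savez("m.npz",*[m for m in M if m is not None]); print([m is None for m in M])
out=[]
for p,m in zip(P,M):
    im=p["pixels"][:,:,::-1].copy()
    if m is not None: im[m]=im[m]//2+np.array([0,0,120],np.uint8)
    out.append(cv2.resize(im[100:280,300:450] if p is P[1] else im[100:280,300:450],(400,480)))
cv2.imwrite("pics/masks.png",np.hstack(out))
def unp(v): ax=axis(v[2],v[3]); return ax
def cost(v):
    ax=axis(v[3],v[4]); c=np.array(v[:3]); foot=c-148*ax
    return sum(np.abs(sil(p,foot,ax,45,160)-m).sum() for p,m in zip(P,M) if m is not None)
v0=[*x,30,165]
best=None
for y in (150,170,190):
    v0[4]=y
    s=minimize(cost,v0,method="Nelder-Mead",options=dict(initial_simplex=np.array([v0]+[np.array(v0)+d for d in np.diag([6,6,6,4,8])]),maxiter=250))
    print(s.fun,s.x.round(1))
E
```

```text
well [array([657.3, 213.8,  75. ]), array([659.6, 214.4,  75. ])] [array([659.7, 206.6,  75. ]), array([668.4, 215.2,  75. ])]
nb cap z166 [636.5 136.4 168. ] [ 0.  0. -0. -0.]
long cap [ 550.6 -231.4  143.7] [-1.1  0.   0.5  0.7]
long 0.83 [363.2, 149.4, 34.1, 29.9] 399
long 0.47 [144.1, 211.8, 39.7, 67.6] 1756
short 0.84 [340.1, 177.7, 30.7, 30.4] 370
long 0.57 [400.2, 225.6, 33.7, 35.8] 538
short 0.72 [355.4, 234.3, 25.0, 29.0] 377
[False, False]
243.60392156862744 [ 546.1 -226.   149.1   28.7  188.4]
212.42352941176472 [ 547.3 -227.8  143.6   32.3  194.3]
217.5254901960784 [ 547.5 -227.9  144.    31.8  193.4]
```

View pics/masks.png

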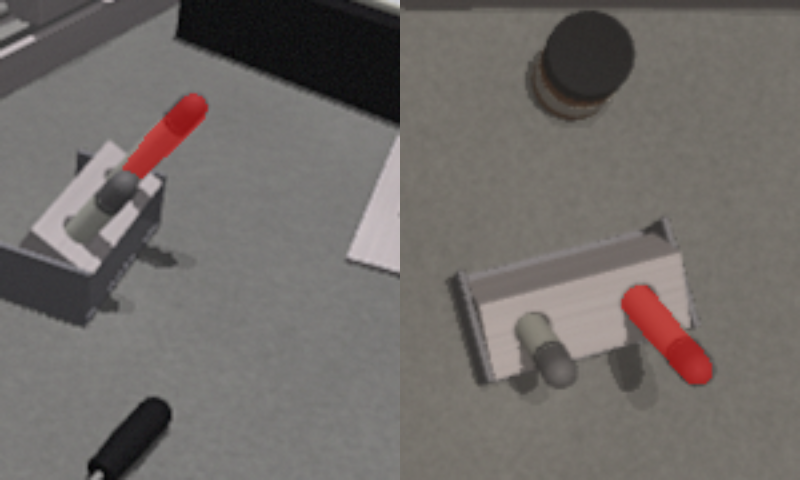

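```bash
python3 - <<'E'
from h import *
P=[imaging.camera("side"),imaging.camera("top")]
z=np.load("m.npz"); M=[z["arr_0"],z["arr_1"]]
S=[finder.masks_of("short",p)[0]["mask"] for p in P]
W=[~cv2.dilate(s.astype(np.uint8),np.ones((3,3))).astype(bool) for s in S]
def cost(v):
    ax=axis(v[3],v[4]); c=np.array(v[:3]); foot=c-148*ax
    return sum((np.abs(sil(p,foot,ax,48,160)-m)*w).sum() for p,m,w in zip(P,M,W))
for v0 in ([549,-230,143,30,194],[547,-228,145,29,188]):
    s=minimize(cost,v0,method="Nelder-Mead",options=dict(initial_simplex=np.array([v0]+[np.array(v0)+d for d in np.diag([6,6,6,4,8])]),maxiter=300))
    c=s.x[:3];ax=axis(*s.x[3:]); print(s.fun,s.x.round(1),"foot",(c-148*ax).round(1),"mouth",(c-103*ax).round(1))
# reachability of grasp and dock poses
ax=axis(30,194.5); c=np.array([548,-228.5,143.8])
def ori(ax,zd):
    x=-ax; zd=zd-zd@x*x; zd/=np.linalg.norm(zd); return Ro.from_matrix(np.array([x,np.cross(zd,x),zd]).T).as_euler("xyz",degrees=True)
for nm,a,g,zs in (("rest",ax,c-20*ax,[0,90,105,195,285,15]),("dock",np.array([0,0,1.]),np.array([658,214,145]),[75,-15,-105,165])):
  for k in zs:
    for dz in (0,150):
        zd=np.array([np.cos(np.radians(k)),np.sin(np.radians(k)),0]); o=ori(a,zd)
        q=r.solve_ik(g-8*a+dz*a,o); print(nm,k,dz,o.round(1),None if q is None else np.round(q,0))
E
```

```text
124.48235294117647 [ 548.4 -228.7  142.8   31.6  195. ] foot [ 623.4 -208.6   16.8] mouth [ 600.6 -214.7   55.1]
120.4470588235294 [ 549.3 -229.3  140.5   32.2  196.3] foot [ 625.1 -207.1   15.3] mouth [ 602.  -213.8   53.3]
rest 0 0 [16.6 60.  14.5] [ 11.  25.  22. 123. -73.  31.  92.]
rest 0 150 [16.6 60.  14.5] [ -3.  10.  44. 122. -49.  43.  72.]
rest 90 0 [-77.4  60.   14.5] [ 58.  30. -40. 119.  -2.  14. 120.]
rest 90 150 [-77.4  60.   14.5] [ 69.  13. -40. 117. -23.  34. 141.]
rest 105 0 [-90.4  60.   14.5] [ 58.  30. -40. 119.  -2.  14. 133.]
rest 105 150 [-90.4  60.   14.5] [ 77.  16. -49. 116. -17.  33. 148.]
rest 195 0 [179.4  60.   14.5] [ 11.  25.  22. 123. -73.  31. -71.]
rest 195 150 [179.4  60.   14.5] [-19.  15.  67. 122. -56.  50. -82.]
rest 285 0 [89.6 60.  14.5] [ 11.  25.  22. 123. -73.  31.  19.]
rest 285 150 [89.6 60.  14.5] [-19.  15.  67. 122. -56.  50.   8.]
rest 15 0 [-0.6 60.  14.5] [ 27.  24.   1. 121. -62.  23.  99.]
rest 15 150 [-0.6 60.  14.5] [  6.   9.  33. 121. -46.  42.  86.]
dock 75 0 [-75.  90.   0.] [-30.  36.  12.  87.  -9.  57.  60.]
dock 75 150 [-75.  90.   0.] [-32.  30.  15.  77.  -8.  74.  59.]
dock -15 0 [15. 90.  0.] [-42.  39.  32.  88. -23.  59. -18.]
dock -15 150 [15. 90.  0.] [-42.  32.  34.  78. -18.  76. -23.]
dock -105 0 [105.  90.   0.] [ -47.   42.   43.   89.  -31.   62. -102.]
dock -105 150 [105.  90.   0.] [ -49.   35.   47.   78.  -26.   77. -106.]
dock 165 0 [-165.   90.    0.] [-17.  37.  -9.  86.   6.  58. 138.]
dock 165 150 [-165.   90.    0.] [-20.  30.  -4.  75.   2.  75. 141.]<sys>:0: UserWarning: Gimbal lock detected. Setting third angle to zero since it is not possible to uniquely determine all angles.
```

```bash
cat >> h.py <<'E'
def ori(ax,zd):
    x=-ax; zd=zd-zd@x*x; zd/=np.linalg.norm(zd); return Ro.from_matrix(np.array([x,np.cross(zd,x),zd]).T).as_euler("xyz",degrees=True)
AX=axis(31,195); CAP=np.array([549,-229.3,142.5]); JAW=np.array([np.cos(np.radians(285)),np.sin(np.radians(285)),0])
TA=axis(17,195)  # minus tool x at the grasp
OG=ori(TA,JAW); G=CAP-20*AX       # grasp point on the barrel
def tcp(g,ta): return g-8*ta
E
python3 - <<'E'
from h import *
r.gripper_to(0.65)
r.reach([480,-60,380],ori(axis(5,195),JAW)); print(r.get_state()["qpos"].round(1),r.get_state()["t"])
for d in (110,0): print(d,r.solve_ik(tcp(G+d*TA,TA),OG))
print("lift",r.solve_ik(tcp(G+130*AX,TA),OG))
E
```

```text
[-54.2   1.3  59.4 102.4  -3.   72.3 -69. ] 4.9
110 [-11.04112671  19.13473413  47.26407227 112.16846463 -36.51250224
  48.60254873 -18.58456915]
0 [ -0.70740694  27.85507671  32.41604978 114.87949736 -46.29174765
  36.97064471 -11.23015281]
lift [-21.83222377  21.93458739  66.7135946  115.26947037 -43.84846542
  54.17942917  -7.30856999]
```

```bash
python3 - <<'E'
from h import *
r.reach(tcp(G+110*TA,TA),OG)
r.servo_line(tcp(G+45*TA,TA),OG,rate=100); s=r.get_state(); print(s["qpos"].round(1),s["t"],s["tool_pos"].round(1),tcp(G+45*TA,TA).round(1))
o=[]
for n,(a,b,c,d) in (("side",(60,240,280,460)),("top",(120,300,320,500))):
    p=imaging.camera(n); im=p["pixels"][:,:,::-1].copy()
    o.append(cv2.resize(im[a:b,c:d],(400,400),interpolation=cv2.INTER_CUBIC))
cv2.imwrite("pics/pre.png",np.hstack(o))
E
```

```text
[ -7.2  25.   42.1 114.3 -44.5  42.9 -12.1] 6.7 [ 548.7 -229.6  161.3] [ 548.5 -229.4  160.7]
```

View pics/pre.png

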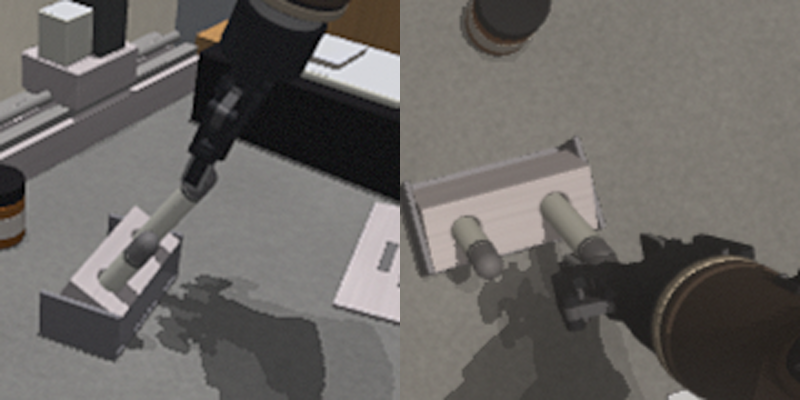

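The side crop shows the jaws just above the long cap, with the near finger in front of it. In the top crop the cap (597,250) sits between the fingers and the short cartridge is clear. I advance, grip and draw it out.

```bash
python3 - <<'E'
from h import *
hit=r.servo_line(tcp(G,TA),OG,rate=60,f_stop=6); s=r.get_state(); print(hit,s["force"].round(1),s["tool_pos"].round(1),tcp(G,TA).round(1))
if not hit:
    r.gripper_to(0.0,50); s=r.get_state(); print("w",s["grip_width"]*85,s["force"].round(1),s["wrist_torque"].round(2))
    h=r.servo_line(tcp(G+15*AX,TA),OG,rate=40,f_stop=25); s=r.get_state(); print(h,s["force"].round(1),s["t"],s["qpos"].round(1))
    if not h:
        h=r.servo_line(tcp(G+60*AX,TA),OG,rate=60,f_stop=25); s=r.get_state(); print(h,s["force"].round(1),s["grip_width"]*85,s["t"],s["qpos"].round(1))
E
```

```text
False [-0.3 -0.4 -0.6] [ 561.2 -226.3  117.9] [ 561.2 -226.   117.7]
w 22.814606853580607 [-2.   2.6  5.8] [0.81 0.62 0.37]
False [1.4 3.4 1.7] 8.6167 [ -5.1  27.6  39.3 115.3 -48.4  40.1  -8.7]
False [ 0.5 -0.2 -1. ] 22.557638766494996 9.5167 [ -7.1  23.2  43.  115.5 -43.2  43.2 -11.8]
```

```bash
cat >> h.py <<'E'
WELL=np.array([658.5,214.,75.])
RT=Ro.from_euler("xyz",OG,degrees=True).as_matrix()
def dock_rot(psi,a_t=RT.T@AX):
    "tool rotation that puts the in-hand axis a_t (tool frame) upright, heading psi"
    a=RT@a_t; A=Ro.align_vectors([[0,0,1.]],[a])[0].as_matrix()
    return Ro.from_euler("z",psi,degrees=True).as_matrix()@A@RT
E
python3 -W ignore - <<'E'
from h import *
r.servo_line(tcp(G+130*AX,TA)+[0,0,20],OG,rate=120)
print(r.get_state()["qpos"].round(1),r.get_state()["tool_pos"])
gt=np.array([-8,0,0.]); ft=gt-(128)*(RT.T@AX)   # grasp point, foot in tool frame
for psi in (-60,-30,0,30,60,90,-120,150):
    Rd=dock_rot(psi); o=Ro.from_matrix(Rd).as_euler("xyz",degrees=True)
    for fz in (200,18):
        f=np.array([658.5,214,fz]); q=r.solve_ik(f-Rd@ft,o); print(psi,fz,(f-Rd@ft).round(0),None if q is None else q.round(0))
E
```

```text
[-12.2  14.6  49.8 113.2 -32.   50.5 -20.1] [ 496.54716124 -242.80316688  248.53117761]
-60 200 [657. 215. 320.] [ -43.   42.   55.   69.  -42.   97. -128.]
-60 18 [657. 215. 138.] [ -43.   49.   51.   82.  -47.   79. -119.]
-30 200 [657. 215. 320.] [ -40.   43.   49.   62.  -34.  100. -104.]
-30 18 [657. 215. 138.] [-42.  50.  47.  77. -39.  83. -97.]
0 200 [657. 213. 320.] [-42.  44.  47.  60. -27. 101. -77.]
0 18 [657. 213. 138.] [-42.  50.  42.  74. -29.  82. -75.]
30 200 [657. 213. 320.] [-46.  43.  49.  62. -22.  98. -49.]
30 18 [657. 213. 138.] [-44.  48.  37.  75. -20.  77. -52.]
60 200 [658. 212. 320.] [-51.  40.  49.  67. -17.  90. -22.]
60 18 [658. 212. 138.] [-47.  45.  35.  80. -13.  69. -28.]
90 200 [659. 212. 320.] [-54.  35.  46.  74. -11.  80.   3.]
90 18 [659. 212. 138.] [-48.  41.  32.  87.  -8.  59.  -3.]
-120 200 [659. 216. 320.] [ 18.  37. -61.  77.  24.  72. 125.]
-120 18 [659. 216. 138.] [ 19.  48. -61.  90.  38.  56. 117.]
150 200 [660. 213. 320.] [-57.  26.  45.  87. -13.  62.  63.]
150 18 [660. 213. 138.] [-40.  32.  19.  99.  -2.  40.  52.]
```

```bash
python3 -W ignore - <<'E'
from h import *
gt=np.array([-8,0,0.]); ft=gt-128*(RT.T@AX)
def go(f,psi):
    Rd=dock_rot(psi); r.reach(np.array(f)-Rd@ft,Ro.from_matrix(Rd).as_euler("xyz",degrees=True))
go([500,-20,215],40); go([658.5,214,205],60)
s=r.get_state(); print(s["t"],s["qpos"].round(1),s["tool_pos"].round(1),s["force"].round(1),s["grip_width"]*85)
o=[]
for n in ("side","top"):
    p=imaging.camera(n); im=p["pixels"][:,:,::-1].copy(); cv2.imwrite(f"pics/{n}h.png",im)
    for d in finder.masks_of("long",p)[:3]: print(n,round(d["score"],2),np.round(d["bbox"],1).tolist(),d["mask"].sum())
    print(proj(p,[[658.5,214,205],[658.5,214,217],[658.5,214,300],[658.5,214,75]]).round(1).tolist())
    c=proj(p,[658.5,214,200])[0].astype(int); c=np.clip(c,95,[465,325]); print(c)
    o.append(cv2.resize(im[c[1]-95:c[1]+95,c[0]-95:c[0]+95],(400,400),interpolation=cv2.INTER_CUBIC))
cv2.imwrite("pics/hov.png",np.hstack(o))
E
```

```text
12.4417 [-47.9  38.3  41.5  66.3 -11.7  89.8 -26.2] [658.2 209.2 326. ] [ 0.3 -0.1 -1. ] 22.812193671770245
side 0.75 [142.6, 148.4, 33.7, 75.6] 1023
[[151.9, 188.1], [150.2, 182.0], [137.4, 135.5], [167.8, 246.0]]
[152 190]
top 0.59 [129.6, 151.9, 49.6, 37.7] 725
[[148.9, 166.8], [146.9, 165.3], [131.1, 153.1], [167.1, 180.9]]
[149 167]
```

View pics/hov.png

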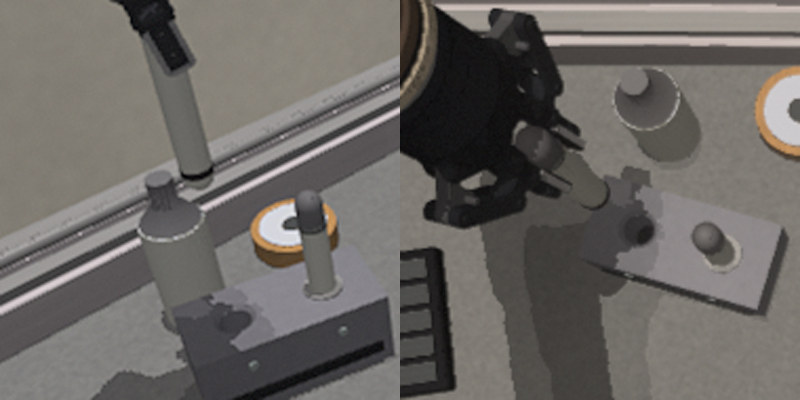

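Side crop: the foot ball is at (196,172), i.e. about 10 mm higher than planned. Top crop: its end is at (592,193), which agrees with that. The xy is close to the well. Next I fit the in-hand tilt.

```bash
python3 -W ignore - <<'E'
from h import *
P=[imaging.camera("side"),imaging.camera("top")]; M=[finder.masks_of("long",p)[0]["mask"] for p in P]
W=[]
yy,xx=np.mgrid[:420,:560]
for p in P:
    a,b=proj(p,[[658.5,214,215],[658.5,214,278]]); d=(b-a)/np.linalg.norm(b-a)
    t=(xx-a[0])*d[0]+(yy-a[1])*d[1]; sd=abs(-(xx-a[0])*d[1]+(yy-a[1])*d[0]); W.append((t<np.linalg.norm(b-a))&(t>-25)&(sd<25))
def cost(v,idx=(0,1)):
    ax=np.array([v[3]/100,v[4]/100,1]); ax/=np.linalg.norm(ax); c=np.array(v[:3]) # c foot ball centre
    return sum((np.abs(sil(P[i],c+148*ax,-ax,60,160)-M[i])*W[i]).sum() for i in idx)
for v0 in ([658.5,214,227,0,0],[660,212,225,3,-3]):
    s=minimize(cost,v0,method="Nelder-Mead",options=dict(initial_simplex=np.array([v0]+[np.array(v0)+d for d in np.diag([5,5,5,5,5])]),maxiter=300)); print(s.fun,s.x.round(1),[w[m].sum() for w,m in zip(W,M)])
x=s.x
# check neighbour by same cap method + well again (mouth ellipse by dark threshold not needed)
p=P[1]
for z in (227+136,): print("cap pred top",proj(p,[x[0]+x[3]*1.36,x[1]+x[4]*1.36,x[2]+136]).round(1),"seen (120.5,139.9)")
E
```

```text
64.72549019607843 [ 6.567e+02  2.131e+02  2.276e+02  2.900e+00 -4.000e-01] [np.int64(576), np.int64(274)]
64.03529411764706 [ 6.570e+02  2.131e+02  2.274e+02  1.900e+00 -4.000e-01] [np.int64(576), np.int64(274)]
cap pred top [[117.4 140.7]] seen (120.5,139.9)
```

```bash
python3 -W ignore - <<'E'
from h import *
s=r.get_state(); T0=s["tool_pos"]; dz0=T0[2]-215.5   # TCP z minus foot z
xy=T0[:2]+[1.6,0.9]; at=lambda fz: np.array([*xy,fz+dz0])
def rep(h): s=r.get_state(); print(h,"footz",round(s["tool_pos"][2]-dz0,1),"dxy",(s["tool_pos"][:2]-xy).round(1),s["force"].round(1),s["wrist_torque"].round(2),round(s["t"],1)); return h
rep(r.servo_line(at(82),rate=120))
if not rep(r.servo_line(at(55),rate=30,f_stop=5)):
  if not rep(r.servo_line(at(33),rate=30,f_stop=6)):
    rep(r.servo_line(at(8),rate=14,f_stop=16))
print(dz0,xy,r.get_state()["grip_width"]*85)
E
```

```text
False footz 82.9 dxy [ 0.5 -0. ] [-0.3  0.2 -2. ] [ 0.35 -0.14  0.01] 14.1
False footz 55.2 dxy [0.1 0. ] [-0.4  1.  -1.5] [ 0.34 -0.08 -0.03] 15.2
False footz 33.2 dxy [ 0.1 -0.1] [ 0.8 -0.3 -1.4] [ 0.31 -0.1   0.  ] 16.0
True footz 21.0 dxy [ 0.2 -0.2] [-1.1  0.4  7.6] [ 0.03  0.4  -0.03] 17.0
110.06476985448933 [659.49279783 212.77736461] 22.7938529770964
```

```bash
python3 -W ignore - <<'E'
from h import *
dz0=110.065; xy=np.array([659.49,212.78])
s=r.get_state(); z=s["tool_pos"][2]
for i in range(8):
    z-=1; h=r.servo_line([*xy,z],rate=8,f_stop=14); s=r.get_state()
    print(h,"cmd",round(z-dz0,1),"footz",round(s["tool_pos"][2]-dz0,2),s["force"].round(1),s["wrist_torque"].round(2),round(s["t"],1))
    if h or s["force"][2]>25: break
o=[]
for n in ("side","top"):
    p=imaging.camera(n); im=p["pixels"][:,:,::-1].copy()
    c=proj(p,[650,190,130])[0].astype(int); o.append(cv2.resize(im[c[1]-60:c[1]+60,c[0]-60:c[0]+60],(400,400),interpolation=cv2.INTER_CUBIC))
cv2.imwrite("pics/in.png",np.hstack(o))
E
```

```text
False cmd 20.0 footz 20.92 [-2.3 -0.4 10.9] [-0.21  0.79 -0.1 ] 17.3
False cmd 19.0 footz 20.78 [-4.   0.4 16.2] [-0.41  1.36 -0.18] 17.6
False cmd 18.0 footz 20.63 [-5.2 -0.8 22. ] [-0.63  1.88 -0.28] 17.8
False cmd 17.0 footz 20.49 [-7.3 -0.3 28.3] [-0.85  2.44 -0.36] 18.1
```

View pics/in.png

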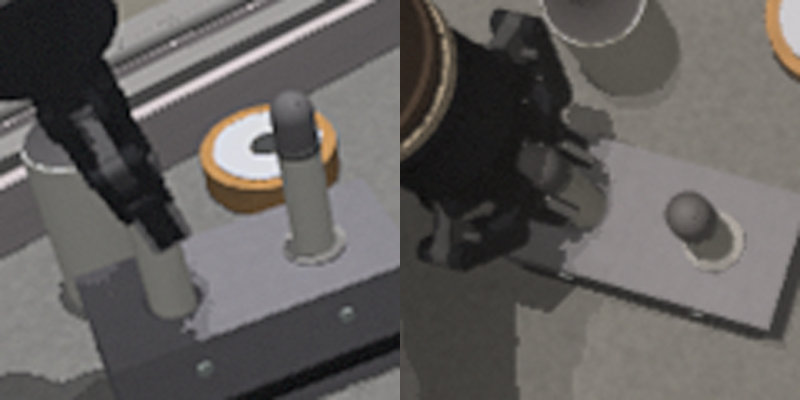

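The cartridge is inside the well: side crop shows the barrel entering at (175,310), upright. Contact is stiff (28 N, 0.4 mm of travel), like the stop. I unload, release, retreat and compare its cap height with the neighbour's.

```bash
python3 -W ignore - <<'E'
from h import *
s=r.get_state(); r.servo_line(s["tool_pos"]+[0,0,0.],rate=10); print(r.get_state()["force"].round(1))
r.gripper_to(0.55); s=r.get_state(); print(s["force"].round(1),s["grip_width"]*85)
R=Ro.from_euler("xyz",s["tool_rot"],degrees=True).as_matrix(); back=-R[:,0]; print("back",back.round(2))
r.servo_line(s["tool_pos"]+110*back,rate=110,f_stop=8)
s=r.get_state(); r.reach(s["tool_pos"]+[-130,60,60],s["tool_rot"]); print(r.get_state()["t"])
o=[];P=[]
for n in ("side","top"):
    p=imaging.camera(n); P.append(p); im=p["pixels"][:,:,::-1].copy()
    for d in finder.masks_of("long",p)[:3]: print(n,round(d["score"],2),np.round(d["bbox"],1).tolist(),d["mask"].sum())
    c=proj(p,[650,175,130])[0].astype(int); a,b=c-50; print("crop origin",b,a)
    for nm,X in (("nb",[636.9,136.9]),("new",[658.5,214])): print(nm,"cap ball centre pred, crop px",((proj(p,[*X,166])[0]-[a,b]+[a-c[0]+50,b-c[1]+50])*4).round(0) if 0 else ((proj(p,[*X,166])[0]-(c-50))*4).round(0))
    o.append(cv2.resize(im[c[1]-50:c[1]+50,c[0]-50:c[0]+50],(400,400),interpolation=cv2.INTER_CUBIC))
cv2.imwrite("pics/out.png",np.hstack(o))
E
```

```text
[-2.9  0.2  9. ]
[-0.1 -0.7 -0.2] 46.53394864071611
back [0.06 0.23 0.97]
20.8917
side 0.68 [162.8, 224.7, 28.0, 57.4] 718
crop origin 164 133
nb cap ball centre pred, crop px [279. 112.]
new cap ball centre pred, crop px [ 96. 172.]
top 0.91 [161.1, 174.4, 30.2, 24.5] 401
top 0.41 [271.2, 201.1, 27.0, 27.4] 538
crop origin 130 131
nb cap ball centre pred, crop px [274. 216.]
new cap ball centre pred, crop px [ 96. 166.]
```

View pics/out.png

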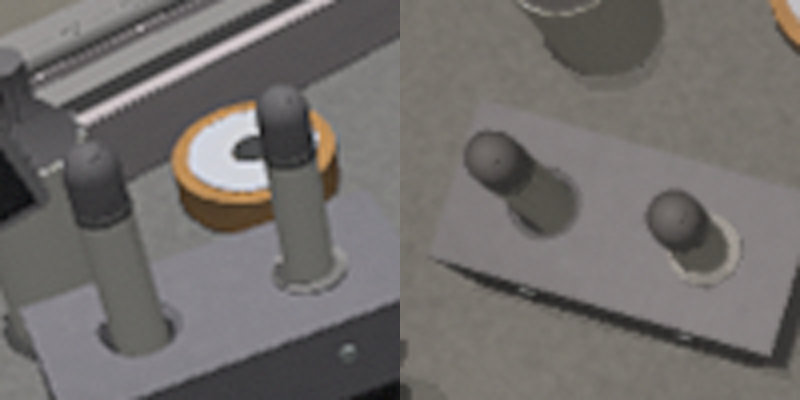

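```bash
python3 -W ignore - <<'E'
from h import *
P=[imaging.camera("side"),imaging.camera("top")]
a,f=tri(P,[(156.25,206),(154.25,169.5)]); print("new cap ball",a.round(1),f.round(1))
b,f=tri(P,[(203.75,191.75),(199.25,184.5)]); print("nb cap ball",b.round(1),f.round(1))
o=ori(np.array([0,0,1.]),np.array([np.cos(np.radians(-15)),np.sin(np.radians(-15)),0]))
r.gripper_to(0.0,30)
xy=a[:2]
r.reach([*xy,235],o); r.servo_line([*xy,200],rate=70,f_stop=5)
h=r.servo_line([*xy,182],rate=14,f_stop=6); s=r.get_state(); print(h,s["tool_pos"].round(1),s["force"].round(1),s["t"])
z=s["tool_pos"][2]
for i in range(5):
    z-=1.; r.servo_line([*xy,z],rate=10,f_stop=14); s=r.get_state(); print(round(z,1),s["tool_pos"].round(2),s["force"].round(1),round(s["t"],1))
    if s["force"][2]>22: break
E
```

```text
new cap ball [661.3 214.5 166.9] [-0.4 -0.1  0.4  0.3]
nb cap ball [635.4 136.7 167.2] [-0.4 -0.1  0.3  0.3]
True [661.8 214.5 188.5] [-0.7  0.6  5.9] 23.8917
187.5 [661.92 214.48 188.43] [-0.4  0.   5.9] 24.1
186.5 [662.24 214.47 188.2 ] [-0.9  0.2 10.2] 24.4
185.5 [662.57 214.46 188.02] [-3.1 -1.3 16.4] 24.6
184.5 [663.15 214.54 187.9 ] [-2.9 -0.2 19.6] 24.9
183.5 [663.53 214.55 187.67] [-4.4 -0.8 24.6] 25.1
```

Touching the cap top with the closed fingertips gives contact at TCP 188.5, i.e. cap top ≈ 177.5 mm, rigid up to 25 N. It is home. I retreat, take a last look and hand in.

```bash
python3 -W ignore - <<'E'
from h import *
s=r.get_state(); r.servo_line([661.3,214.5,260],rate=100); r.reach([480,200,330],s["tool_rot"]); r.wait(0.3)
s=r.get_state(); print(s["t"],s["force"].round(1))
p=imaging.camera("side"); q=imaging.camera("top")
cv2.imwrite("pics/fin.png",np.hstack([cv2.resize(p["pixels"][60:360,60:460,::-1],(400,300)),cv2.resize(q["pixels"][90:290,110:450,::-1],(400,235))[:].repeat(1,0) if 0 else cv2.copyMakeBorder(cv2.resize(q["pixels"][90:290,110:450,::-1],(400,235)),0,65,0,0,cv2.BORDER_CONSTANT)]))
E
```

```text
27.1583 [ 0.8 -0.2  0.2]
```

View pics/fin.png

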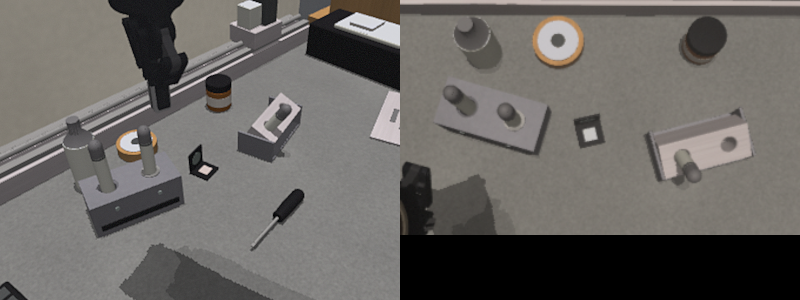

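Both cartridges stand equally deep in the dock (side view (97,160) and (145,145)). The short one is still in its bore, the bystanders are unmoved, and the arm is clear.

```bash
python3 -c "
from rig import job
print(job.sign_off())"
```

```text
the job is handed in; nothing more can be done
None
```

The long cartridge is fully home in the empty well, level with its docked neighbour, and the job is handed in. I drew it out along its axis, stood it upright over the well, and lowered it under force watch. I pressed it past the coupling until it met stiff resistance, with 28 N on the tool and about 0.4 mm of give, then let go.

**Depth, by touch:** with the fingers shut I touched the cap top, which put it at about 177.5 mm against the expected 178 mm. It gave only about 0.8 mm up to 25 N, so it was on the stop. The force reading never showed the coupling's roughly 5 N as a separate step.

**Depth, by camera:** the centres of the cap's rounded end came out at 166.9 mm for this cartridge and 167.2 mm for its neighbour, so they agree within the measuring error. During insertion, my camera-based estimate of the foot height read 20.5 mm instead of 18 mm. I put that down to measuring error.

**Lean:** the cartridge may lean slightly within the well's 2 mm clearance; its cap sat about 3 mm off the well's axis.

**Surroundings:** the last picture shows the short cartridge still in its bore, the bystanders where they were, and the arm clear. The robot's clock read 27.2 s of the 45 s allowed.

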